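# Build up the bearing stack on a fan shaft

### The arm

A 6-joint arm with a two-finger parallel gripper is mounted at the origin on the work surface. World frame = base frame: x ahead of the robot, y to its left, z up, the work surface at z = 0. Lengths are in m, angles in rad, forces in N, time in s.
With the tool pointing down it reaches from about 0.375 to 0.975 m from the base axis. Payload 3.8 kg.
Tool frame: the origin (TCP) lies at the very end of the fingers, on their centre line; the grasp point (between the pads) lies 19 mm behind it (ctrl.hold_point_z is the distance from the TCP to the grasp point, in m); z points along the fingers, y is the line along which they close (so a half turn about z gives the same grasp; the last joint's range is limited). The gripper opens to 88 mm and grips with 3 to 60 N. Pads are 18 mm wide; open, the fingers measure 123 mm over their backs; the gripper's body (75 mm by 187 mm) begins 45 mm behind the grasp point.
Start: joints at [1.244, 0.264, 1.604, -0, 1.274, -0.037], TCP at [0.193, 0.647, 0.217] pointing down, gripper open.
Joint ranges: [-2.63, 2.63], [-0.94, 2.18], [0.31, 2.57], [-1.31, 4.45], [0, 2.66], [-2.55, 2.55]. Speed limits (rad/s): [2.57, 2.57, 3.14, 3.14, 3.14, 3.14].

### API

Orientations are given as [roll, pitch, yaw] about the fixed x, y, z axes, in that order (R = Rz(yaw) Ry(pitch) Rx(roll)).
In Python, from plant import state, cams, ctrl gives the robot as it stands.
- The arm moves only by the shell command python3 -m pendant 'ROWS' [OPENING] [FORCE]. ROWS is JSON, one flat list of numbers, 6 for each row, row after row: the shift along the tool's x, y, z scaled (see below), then the turn, a rotation vector about the tool's x, y, z scaled (see below). A call has 1 to 10 rows; each row shifts and turns the commanded pose from where the row before left it, along the tool's axes as they then stand; what a row does not reach is not made up. The controller multiplies each number of a shift by 0.025 m and each number of a turn by 8 degrees. A row lasts 1/10 s, in which the tool goes at most 50 mm and 8.59 degrees, less where a joint would pass 70% of its speed; a pose out of reach is approached as far as the arm can. A call with a number of a shift or a turn outside -1 to 1 is refused whole. A call with a gripper value outside its range is refused whole. OPENING is the gripper's target within -1 to 1 (fully open at 1, half-way at 0, shut at -1), set as the call begins (- or left out, the last holds). The fingers move at their own pace and stop on an object; FORCE is the grip in N (left out, the last holds). Time passes only in rows, so rows that do not move let the fingers close. It gives the time, the measured TCP pose, the force, the opening and the grip force at its end, in the units of the state.
- state(): the state, without advancing time (a new reading comes with each control period).
- cams.grab_frame(name): name is "scene" or "top" or "wrist"; returns the picture (420x560x3 uint8, blue, green, red); there is no depth.
- cams.calibration(name): a dict with "mtx" (3x3 intrinsics, pixels), "world_to_cam" (4x4, takes a point from world to camera coordinates); the wrist camera has in their place "T_tool_cam" (4x4, takes a point from camera to tool coordinates, whose origin is the TCP and whose axes are the flange's). Camera axes: x right, y down, z forward; pixel columns grow to the right and rows downward; lengths in m; the calibration is good to about 2 mm. A picture is of the moment at which its call begins: read the wrist's pose just before it. calibration takes no time and is no camera call.
- ctrl.close_job(): hands the job in; it is judged then, once.
The state is a dict: "time": time; "joint_positions": joint angles; "joint_vel": joint speeds; "effort": joint torques, N m; "tcp_pos": TCP position; "tcp_rot": TCP orientation; "force": force on the tool from outside, world axes, zero at the start; "wrist_torque": the same for the moment, N m; "gripper_width": finger opening in m; "gripper_force": force on a finger pad.
Only numpy, scipy, OpenCV 4.12 (cv2) and the standard library are available. Lean on these libraries where they do the work, as an engineer would, in place of code of your own. Each camera call takes 0.05 s, during which the arm holds its last target. There are 200 camera calls.

### The job

Build up the bearing stack on the upright shaft of the fan wheel that stands on the turntable tray: first the large ball bearing, then the plain spacer ring, then the small ball bearing, and last the aluminium shaft coupling, each seated flat on what is below it. Lower each one down the shaft and never let it drop, and leave everything else on the bench where it lies.

Things in the scene. Friction and masses are not known exactly. Their poses are not given: they have to be found in the camera images.
- fan_wheel: Fan wheel, black blades 180 mm across, aluminium hub, shaft up, fast in a round grey turntable tray 200 mm across that turns freely on the shaft's axis but cannot shift; left or right of the loose parts. Origin: shaft axis at the hub's flat shoulder (38 mm wide), 54 mm above the bench, z up. Hub and blades lie below it. Seated in order, the undersides are 0, 14, 26 and 37 mm above the shoulder.
- shaft_tip (a point): Top of the fan wheel's bare steel shaft, on its axis, 50 mm above the shoulder and 104 mm above the bench. From the shoulder up the shaft is 20 mm in diameter for 9 mm, a cone down to 12 mm diameter at 14 mm, 12 mm diameter up to 43 mm, then tapers to 6 mm diameter at the tip. The tip ends inside the coupling when all is seated.
- large_bearing: Large steel ball bearing, lying flat: outer diameter 52 mm, bore 25 mm, 14 mm thick, bright races with a dark shield between them, about 0.13 kg. Origin: centre of the underside, z up, round about z.
- spacer_ring: Plain dark steel spacer ring, the smallest round part, lying flat: outer diameter 30 mm, bore 17 mm, 12 mm tall, about 0.04 kg. Origin: centre of the underside, z up, round about z.
- small_bearing: Small steel ball bearing, lying flat: outer diameter 40 mm, bore 17 mm, 11 mm thick, bright races with a dark shield between them, about 0.065 kg. Origin: centre of the underside, z up, round about z.
- coupling: Aluminium shaft coupling standing on end: a plain cylinder of 34 mm diameter, 40 mm tall, with a 17 mm through bore, a thin dark groove round its middle and a dark clamp slit with cap screws on one side; about 0.075 kg. Both ends are alike. Origin: centre of the underside, z up along the bore.
- capacitor: Bystander, loose: blue plastic motor capacitor, a block 42 x 24 x 30 mm (with terminals 41 mm high). Not to be moved. Origin: centre of the underside, x along its length.
- hex_nut: Bystander, loose: brass hexagon nut, 36 mm across flats, 13 mm thick, with a 17 mm hole. It is not part of this job and is not to be moved. Origin: centre of the underside.
- pliers: Bystander, loose: chrome needle-nose pliers 165 mm long, 11 mm high, lying flat beside the green box, on the robot's side of it. Not to be moved. Origin: under the pivot; x points along the jaws.
- green_box: Bystander, fixed: green plastic box with its lid latched shut, 133 x 93 mm, 52 mm high, on the other side of the loose parts from the turntable. Origin: centre of the underside, x along its length.
Not all that is in view belongs to the job. Leave any blue look-alike of the small_bearing alone.

How it is judged:
By the outcome, as a careful person would: the job done as asked, in the order asked, and still so for the second after the job is handed in, with the robot touching nothing.
It also fails if it takes over 99 s, if anything falls off the work surface, if the arm or the gripper's body presses on something with over 40 N, if the wrist force passes 120 N, or if a joint passes its speed limit or range.

## Working session

There is one attempt and no reset: what is moved stays moved. The work goes in short steps, Python scripts to look and compute and a shell command to move; the robot and the scene stay as the last step left them, time stands still between calls to the robot, and variables do not carry over. Pictures are saved under pics/ and viewed, at most 14 in all, crops included, and the job is handed in when it is done.

```bash
ls; mkdir -p pics; python3 - <<'E'
from plant import state,cams,ctrl
import cv2,numpy as np
print(state()); print(ctrl.hold_point_z)
for n in("scene","top","wrist"):
    cv2.imwrite(f"pics/{n}0.png",cams.grab_frame(n))
    c=cams.calibration(n)
    for k,v in c.items(): print(n,k,np.round(v,4).tolist() if not isinstance(v,str) else v)
E
```

```text
pics
{'time': 0.0, 'joint_positions': array([ 1.24412565e+00,  2.64743411e-01,  1.60537156e+00,  9.45249787e-08,
        1.27370182e+00, -3.68771810e-02]), 'joint_vel': array([ 0.0009862 , -0.00016434,  0.00047468,  0.00165036, -0.00012472,
       -0.00045946]), 'effort': array([ 3.85211533e-04, -5.02094722e+01, -3.56877565e+01,  7.30068167e-02,
        2.89754552e-02, -1.62016554e-04]), 'tcp_pos': array([0.19262654, 0.64613634, 0.21569595]), 'tcp_rot': array([-3.13937003e+00, -8.20915420e-05,  2.85179904e+00]), 'force': array([-0.52625454,  0.18123472,  0.04242252]), 'wrist_torque': array([ 0.00047207,  0.01067568, -0.07118988]), 'gripper_force': 0.0, 'gripper_width': 0.08800459619534146}
0.0187
scene mtx [[501.5845, 0.0, 276.6468], [0.0, 501.5845, 207.9783], [0.0, 0.0, 1.0]]
scene world_to_cam [[-0.2616, 0.9651, 0.0059, 0.1096], [0.7989, 0.22, -0.5597, -0.3776], [-0.5415, -0.1417, -0.8286, 1.2559], [0.0, 0.0, 0.0, 1.0]]
top mtx [[416.1127, 0.0, 277.2489], [0.0, 416.1127, 210.0162], [0.0, 0.0, 1.0]]
top world_to_cam [[0.0019, -1.0, 0.0023, -0.0082], [-0.9787, -0.0024, -0.2051, 0.5328], [0.2051, -0.0019, -0.9787, 0.7602], [0.0, 0.0, 0.0, 1.0]]
wrist mtx [[316.0733, 0.0, 282.1017], [0.0, 316.0733, 212.518], [0.0, 0.0, 1.0]]
wrist T_tool_cam [[-0.0001, -0.9599, -0.2802, 0.073], [1.0, -0.0002, 0.0004, 0.0007], [-0.0004, -0.2802, 0.9599, -0.1663], [0.0, 0.0, 0.0, 1.0]]
```

View pics/top0.png

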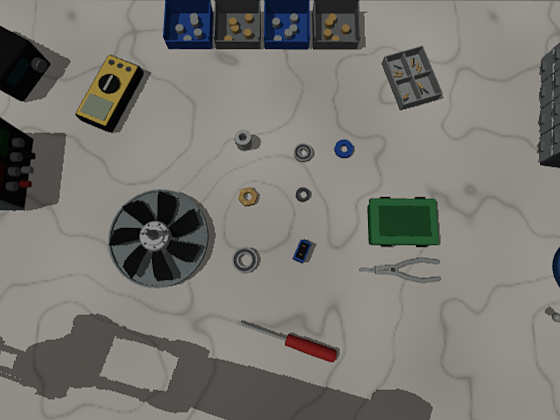

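View pics/scene0.png

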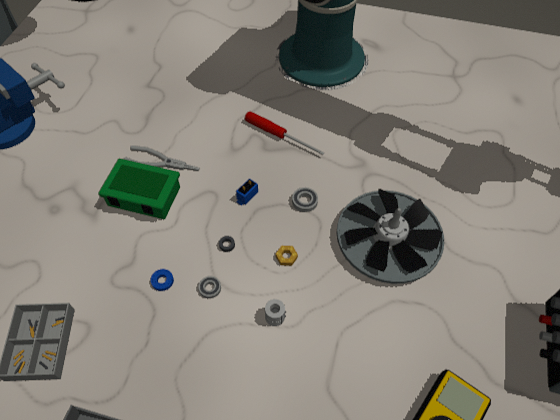

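Top view: large_bearing (246,260), spacer (304,194), small_bearing (304,152) versus the blue look-alike (344,149). The coupling is at (243,139), the brass nut at (248,197) and the fan shaft at about (155,233). In the scene view these are at (304,199), (227,243), (209,287), (162,279), (275,312), (286,255) and (396,213).

Next I'll measure them and make one close crop.

```bash
cat > h.py <<'E'
import numpy as np,cv2
from plant import state,cams,ctrl
from scipy.spatial.transform import Rotation as R
def pose(s):
    T=np.eye(4);T[:3,:3]=R.from_euler('xyz',s['tcp_rot']).as_matrix();T[:3,3]=s['tcp_pos'];return T
def cam(n,s=None):
    c=cams.calibration(n);K=np.array(c['mtx'])
    Twc=pose(s)@np.array(c['T_tool_cam']) if n=='wrist' else np.linalg.inv(np.array(c['world_to_cam']))
    return K,Twc
def ray(n,px,s=None):
    K,T=cam(n,s);d=T[:3,:3]@np.linalg.inv(K)@np.array([px[0],px[1],1.]);return T[:3,3],d/np.linalg.norm(d)
def plane(n,px,z,s=None):
    o,d=ray(n,px,s);return o+d*(z-o[2])/d[2]
def proj(n,p,s=None):
    K,T=cam(n,s);q=np.linalg.inv(T)@np.append(p,1.);u=K@q[:3];return u[:2]/u[2]
def tri(rs):
    A=sum(np.eye(3)-np.outer(d,d) for o,d in rs);b=sum((np.eye(3)-np.outer(d,d))@o for o,d in rs);return np.linalg.solve(A,b)
def totool(v,s):  # world vector -> tool-axis row units
    return pose(s)[:3,:3].T@np.asarray(v)/0.025
E
python3 - <<'E'
from h import *
P={'large':((246,260),(304,199)),'spacer':((304,194),(227,243)),'small':((304,152),(209,287)),'coup':((243,139),(275,310)),'tip':((155,233),(396,213))}
for k,(a,b) in P.items():
    p=tri([ray('top',a),ray('scene',b)]);print(k,p.round(3), np.hypot(p[0],p[1]).round(3),proj('top',p).round(0),proj('scene',p).round(0))
a=cv2.resize(cv2.imread('pics/top0.png')[120:280,100:360],None,fx=3,fy=3,interpolation=2)
b=cv2.resize(cv2.imread('pics/scene0.png')[180:330,140:450],None,fx=2.5,fy=2.5,interpolation=2)
cv2.imwrite('pics/topc.png',a);cv2.imwrite('pics/scenec.png',b)
E
```

```text
large [0.439 0.059 0.007] 0.443 [245. 260.] [303. 199.]
spacer [ 0.576 -0.059  0.007] 0.579 [302. 195.] [225. 243.]
small [ 0.67  -0.061  0.005] 0.672 [302. 152.] [207. 287.]
coup [0.69  0.068 0.028] 0.693 [242. 139.] [273. 310.]
tip [0.481 0.229 0.085] 0.533 [151. 234.] [392. 213.]
```

View pics/topc.png

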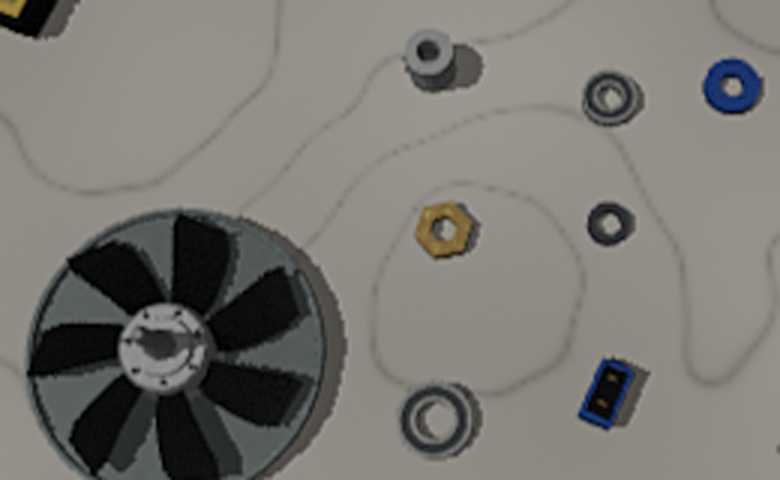

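View pics/scenec.png

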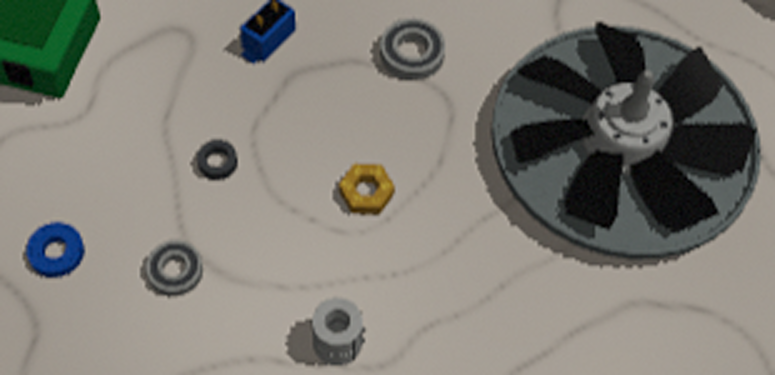

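Crops confirm the choices. Large_bearing is at top crop (437,420), spacer (609,223) and small steel bearing (611,98); I won't take the blue ring at (732,86). The coupling bore is at (429,50), the brass nut at (445,230) and the shaft tip near (137,335). On the way to the large bearing I'll pass over the shaft and take a look with the wrist camera.

```bash
python3 - <<'E'
from h import *
s=state()
p=tri([ray('top',(145.7,231.7)),ray('scene',(398,210))]);print('tip',p.round(4),[ (proj(n,p)).round(1) for n in('top','scene')])
print('planes',plane('top',(145.7,231.7),.104),plane('scene',(398,210),.104))
for k,a,b,z in (('L',(245.7,260),(303.6,198.4),.014),('sp',(303,194.3),(226.4,243),.012),('sm',(303.7,152.7),(209,286),.011),('c',(243,136.7),(275,308.4),.04)):
    print(k,plane('top',a,z).round(4),plane('scene',b,z).round(4))
print('rows to above tip',totool(np.array([.478,.228,.22])-s['tcp_pos'],s).round(2))
E
```

```text
tip [0.4821 0.2353 0.0994] [array([144.8, 231.8]), array([397.1, 210.1])]
planes [0.4816787  0.23228263 0.104     ] [0.48486464 0.23625299 0.104     ]
L [0.4386 0.0561 0.014 ] [0.4417 0.0616 0.014 ]
sp [ 0.5754 -0.0606  0.012 ] [ 0.5783 -0.0545  0.012 ]
sm [ 0.6669 -0.0632  0.011 ] [ 0.6697 -0.0567  0.011 ]
c [0.6911 0.0643 0.04  ] [0.6913 0.0708 0.04  ]
rows to above tip [-15.72 -12.77  -0.14]
```

```bash
python3 -m pendant '[-1,-0.78,0,0,0,0,-1,-0.78,0,0,0,0,-1,-0.78,0,0,0,0,-1,-0.78,0,0,0,0,-1,-0.78,0,0,0,0,-1,-0.78,0,0,0,0,-1,-0.78,0,0,0,0,-1,-0.78,0,0,0,0,-1,-0.78,0,0,0,0,-1,-0.78,0,0,0,0]' 1; python3 -m pendant '[-1,-0.78,0,0,0,0,-1,-0.78,0,0,0,0,-1,-0.78,0,0,0,0,-1,-0.78,0,0,0,0,-1,-0.78,0,0,0,0,-0.8,-0.8,0,0,0,0,0,0,0,0,0,0,0,0,0,0,0,0]'
python3 - <<'E'
from h import *
s=state();im=cams.grab_frame('wrist');cv2.imwrite('pics/w1.png',im)
print(s['tcp_pos'],s['tcp_rot'],s['time'],proj('wrist',[.482,.234,.104],s))
np.save('s1.npy',s,allow_pickle=True)
E
```

```text
time: 1.15
tcp_pos: [0.3771, 0.3872, 0.2167]
tcp_rot: [-3.141, -0.0, 2.852]
force: [0.3, 0.9, 0.2]
gripper_width: 0.0884
gripper_force: 0.0
time: 1.95
tcp_pos: [0.4819, 0.2343, 0.2167]
tcp_rot: [3.142, -0.001, 2.85]
force: [0.2, 1.6, 0.2]
gripper_width: 0.0884
gripper_force: 0.0
[0.48192478 0.2342694  0.21668514] [ 3.14153077e+00 -9.38332746e-04  2.85002765e+00] 1.95 [280.99474122 203.8695364 ]
```

View pics/w1.png

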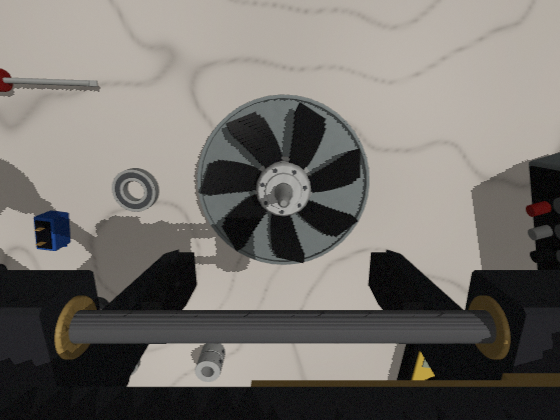

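Wrist view: fan hub at about (284,187), shaft rising toward (284,200), large bearing at (135,189). Both fingertips are visible near rows 250–280. I'll zoom in on the hub.

```bash
python3 - <<'E'
from h import *
s=np.load('s1.npy',allow_pickle=True).item();im=cv2.imread('pics/w1.png')
c=cv2.resize(im[145:235,235:335],None,fx=6,fy=6,interpolation=2);cv2.imwrite('pics/w1c.png',c)
b=cv2.cvtColor(im,cv2.COLOR_BGR2HSV)
# tray outline by grey-blue or black inside circle
m=((im.astype(int)[...,0]>im.astype(int)[...,2]+4)|(im.max(2)<60)).astype(np.uint8);m[:,:190]=0;m[268:]=0;m[:,380:]=0
m=cv2.morphologyEx(m,cv2.MORPH_OPEN,np.ones((3,3)))
ct=max(cv2.findContours(m,0,1)[0],key=cv2.contourArea);print('tray',cv2.fitEllipse(cv2.convexHull(ct)))
for z in(.01,.054,.104):print(z,proj('wrist',[.482,.234,z],s).round(1))
# large bearing
g=(im.min(2)<125).astype(np.uint8);g=g[160:215,105:165];
for q in cv2.findContours(g,0,1)[0]:
    if cv2.contourArea(q)>400:print('LB',cv2.boundingRect(q),cv2.fitEllipse(q))
print('hold axes',[proj('wrist',(pose(s)@[0,0,d,1])[:3],s).round(1) for d in(0,-.019)])
E
```

```text
tray ((254.29385375976562, 137.43153381347656), (37.83185577392578, 68.678466796875), 137.9249725341797)
0.01 [281.2 184. ]
0.054 [281.1 192. ]
0.104 [281.  203.9]
LB (9, 8, 45, 41) ((29.98396110534668, 29.113605499267578), (38.72711944580078, 42.703392028808594), 112.27925872802734)
hold axes [array([280.8, 253.7]), array([280.7, 268.7])]
```

View pics/w1c.png

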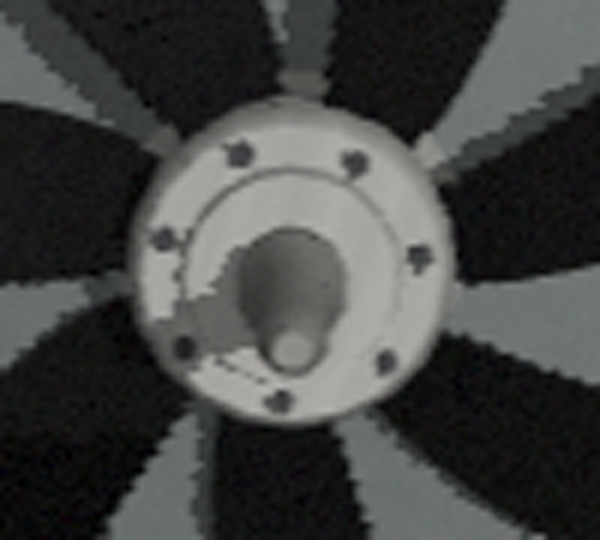

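Zoom: shaft tip top disc at crop (293,348), which is pixel (283.8,203.0). Shoulder circle centre is at about (283.5,189.8).

```bash
python3 - <<'E'
from h import *
s=np.load('s1.npy',allow_pickle=True).item()
print('tip',plane('wrist',(283.8,203),.104,s),'sh',plane('wrist',(283.5,189.8),.054,s))
L=plane('wrist',(135.3,188.5),.014,s);print('L',L)
print('rows to above L',totool(np.array([L[0],L[1],.10])-s['tcp_pos'],s).round(2))
E
```

```text
tip [0.48195141 0.23668529 0.104     ] sh [0.48045605 0.23709425 0.054     ]
L [0.43651612 0.06643555 0.014     ]
rows to above L [-0.19 -6.95  4.67]
```

```bash
python3 -m pendant '[0,-1,0,0,0,0,0,-1,0,0,0,0,0,-1,0,0,0,0,0,-1,0,0,0,0,0,-1,0.6,0,0,0,-0.1,-1,1,0,0,0,-0.1,-1,1,0,0,0,0,0,1,0,0,0,0,0,0,0,0,0,0,0,0,0,0,0]' 0.7
python3 - <<'E'
from h import *
s=state();im=cams.grab_frame('wrist');cv2.imwrite('pics/w2.png',im)
print(s['tcp_pos'],s['tcp_rot'],s['time'],s['gripper_width'])
np.save('s2.npy',s,allow_pickle=True)
print([proj('wrist',(pose(s)@[0,0,d,1])[:3],s).round(1) for d in(0,-.019)], proj('wrist',(pose(s)@[0,0,0,1])[:3]*[1,1,0]+[0,0,.014],s))
E
```

```text
time: 3.0
tcp_pos: [0.4366, 0.0663, 0.1271]
tcp_rot: [3.142, -0.001, 2.853]
force: [0.6, -0.3, 0.7]
gripper_width: 0.0741
gripper_force: 0.0
[0.436552   0.06630255 0.12714569] [ 3.14158887e+00 -9.09340228e-04  2.85305270e+00] 3.0 0.07408285228570238
[array([280.8, 253.7]), array([280.7, 268.7])] [281.26120855 203.58087627]
```

View pics/w2.png

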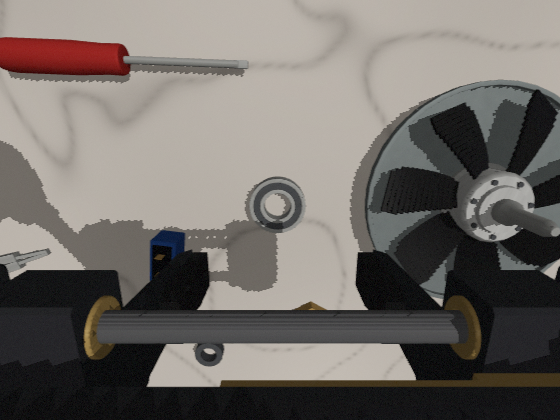

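The bearing centre is at about (276.5,204) and the tool axis at bench height projects to (281.3,203.6). The fingertips' midpoint is col 282.5. So I shift about −5 mm in tool y, descend and grip.

```bash
python3 -m pendant '[0,-0.2,0.9,0,0,0,0,0,1,0,0,0,0,0,1,0,0,0,0,0,1,0,0,0,0,0,0.6,0,0,0,0,0,0.2,0,0,0,0,0,0.2,0,0,0,0,0,0,0,0,0]' 0.7; python3 -m pendant '[0,0,0,0,0,0,0,0,0,0,0,0,0,0,0,0,0,0,0,0,0,0,0,0,0,0,0,0,0,0,0,0,0,0,0,0]' -0.1 25
```

```text
time: 3.85
tcp_pos: [0.4365, 0.061, 0.0053]
tcp_rot: [3.141, 0.001, 2.852]
force: [0.1, -0.6, -0.4]
gripper_width: 0.0751
gripper_force: 0.0
time: 4.45
tcp_pos: [0.4354, 0.0605, 0.0046]
tcp_rot: [-3.142, 0.0, 2.852]
force: [0.4, 0.1, 0.7]
gripper_width: 0.0392
gripper_force: 0.0
```

```bash
python3 - <<'E'
from h import *
s=state();im=cams.grab_frame('wrist')
cv2.imwrite('pics/w3.png',im)
print(s['tcp_pos'],s['gripper_width'])
E
```

```text
[0.43544788 0.06053921 0.00455712] 0.03924340448433232
```

View pics/w3.png

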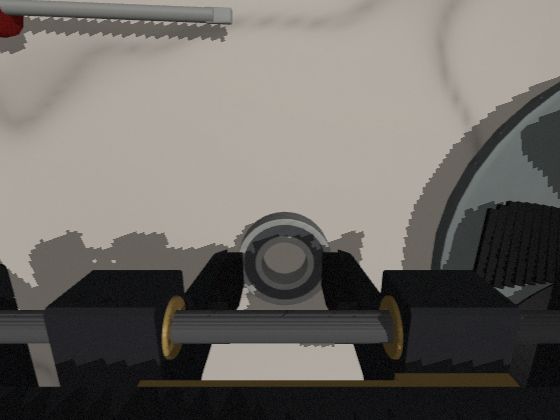

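The bearing sits between the fingertips at about (285,256). The fingers stopped at the commanded width with no force, so I'll close further.

```bash
python3 -m pendant '[0,0,0,0,0,0,0,0,0,0,0,0,0,0,0,0,0,0]' -0.3 25;  python3 - <<'E'
from h import *
s=state();im=cams.grab_frame('wrist')
cv2.imwrite('pics/w4.png',cv2.resize(im[200:350,160:410],None,fx=3,fy=3))
print(s['gripper_width'],s['gripper_force'])
E
```

```text
time: 4.8
tcp_pos: [0.4354, 0.0606, 0.0045]
tcp_rot: [-3.142, -0.0, 2.852]
force: [0.1, -0.5, -0.5]
gripper_width: 0.0309
gripper_force: 0.0
0.030881338250195126 0.0
```

View pics/w4.png

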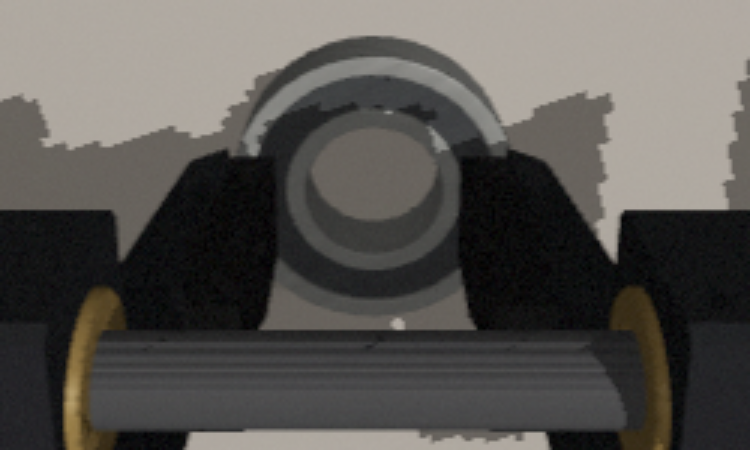

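Crop: the fingertips at (252,252) and (313,252) lie over the bearing's top face. The real finger ends appear to be higher than the reported TCP. I'll open and feel for the bench in small steps.

```bash
python3 -m pendant '[0,0,0,0,0,0,0,0,0,0,0,0,0,0,0,0,0,0,0,0,0,0,0,0]' 0.6 25; python3 -m pendant '[0,0,0.1,0,0,0,0,0,0.1,0,0,0]'; python3 -m pendant '[0,0,0.06,0,0,0,0,0,0,0,0,0]'
```

```text
time: 5.25
tcp_pos: [0.4355, 0.0606, 0.0045]
tcp_rot: [-3.142, -0.0, 2.852]
force: [-0.0, -0.3, 0.8]
gripper_width: 0.0609
gripper_force: 0.0
time: 5.45
tcp_pos: [0.4355, 0.0606, -0.0006]
tcp_rot: [3.142, 0.0, 2.852]
force: [-0.0, -0.2, -0.5]
gripper_width: 0.0704
gripper_force: 0.0
time: 5.65
tcp_pos: [0.4351, 0.0605, -0.0024]
tcp_rot: [-3.141, -0.001, 2.852]
force: [0.4, 0.1, 0.3]
gripper_width: 0.0705
gripper_force: 0.0
```

No contact below z=0, so the real fingertips are higher than reported. I'll keep feeling downward.

```bash
python3 -m pendant '[0,0,0.1,0,0,0,0,0,0.1,0,0,0]'; python3 -m pendant '[0,0,0.1,0,0,0,0,0,0.1,0,0,0]';python3 - <<'E'
from h import *
s=state();im=cams.grab_frame('wrist')
cv2.imwrite('pics/w5.png',cv2.resize(im[180:350,130:430],None,fx=2.5,fy=2.5))
E
```

```text
time: 5.85
tcp_pos: [0.4356, 0.0606, -0.0071]
tcp_rot: [3.141, 0.0, 2.852]
force: [0.6, 0.1, 0.9]
gripper_width: 0.0705
gripper_force: 0.0
time: 6.05
tcp_pos: [0.4355, 0.0606, -0.0122]
tcp_rot: [-3.142, -0.0, 2.852]
force: [-1.1, 0.6, -0.3]
gripper_width: 0.0707
gripper_force: 0.0
```

View pics/w5.png

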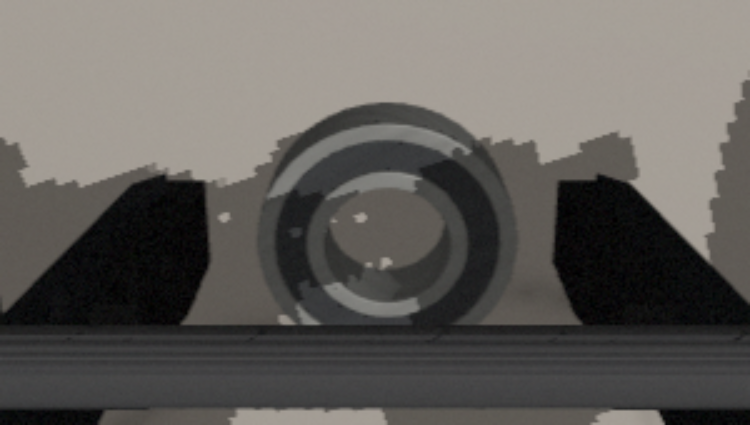

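The tips sit level with the side of the bearing at about z≈8 mm, so the true finger ends are about 19 mm behind the reported TCP. The body starts about 64 mm behind it, as specified. That makes the shaft clearance tight for the first part, so I'll grip it slightly high. Raise 2 mm and close.

```bash
python3 -m pendant '[0,0,-0.07,0,0,0,0,0,0,0,0,0,0,0,0,0,0,0,0,0,0,0,0,0,0,0,0,0,0,0]' 0.05 25; python3 -m pendant '[0,0,-0.2,0,0,0,0,0,-0.4,0,0,0,0,0,0,0,0,0]'; python3 -m pendant '[0,0,-1,0,0,0,0,0,-1,0,0,0,0,0,-1,0,0,0,0,0,-1,0,0,0,0,0,0,0,0,0]'
```

```text
time: 6.6
tcp_pos: [0.4358, 0.0606, -0.01]
tcp_rot: [3.141, 0.001, 2.852]
force: [0.5, 0.2, 2.6]
gripper_width: 0.0493
gripper_force: 25.0
time: 6.9
tcp_pos: [0.4367, 0.0607, 0.0062]
tcp_rot: [3.141, 0.002, 2.852]
force: [1.0, -0.3, -0.9]
gripper_width: 0.0496
gripper_force: 25.0
time: 7.4
tcp_pos: [0.4387, 0.0608, 0.1085]
tcp_rot: [3.139, 0.007, 2.852]
force: [0.7, -0.9, -1.2]
gripper_width: 0.0495
gripper_force: 25.0
```

```bash
python3 -m pendant '[0,0.8,-1,0,0,0,0.1,0.8,-1,0,0,0,0.1,0.8,-1,0,0,0,0.1,0.8,-0.6,0,0,0,0,1,0,0,0,0,0,1,0,0,0,0,0,1,0,0,0,0,0,0.8,0,0,0,0,0,0,0,0,0,0,0,0,0,0,0,0]'
python3 - <<'E'
from h import *
s=state();im=cams.grab_frame('wrist')
cv2.imwrite('pics/w6.png',cv2.resize(im[170:320,190:370],None,fx=4,fy=4,interpolation=2))
np.save('s6.npy',s,allow_pickle=True)
print(s['tcp_pos'],s['tcp_rot'])
for x in(0,.003):print([proj('wrist',(pose(s)@[x,0,d,1])[:3],s).round(1) for d in(-.024,)])
print(proj('wrist',[s['tcp_pos'][0],s['tcp_pos'][1],.104],s))
E
```

```text
time: 8.4
tcp_pos: [0.4777, 0.2302, 0.1937]
tcp_rot: [-3.14, -0.001, 2.853]
force: [-0.7, -0.4, -0.6]
gripper_width: 0.0496
gripper_force: 25.0
[0.47774369 0.23020509 0.19366992] [-3.13982557e+00 -1.31397792e-03  2.85278268e+00]
[array([280.7, 273.2])]
[array([280.7, 267.7])]
[281.38802592 210.64869487]
```

View pics/w6.png

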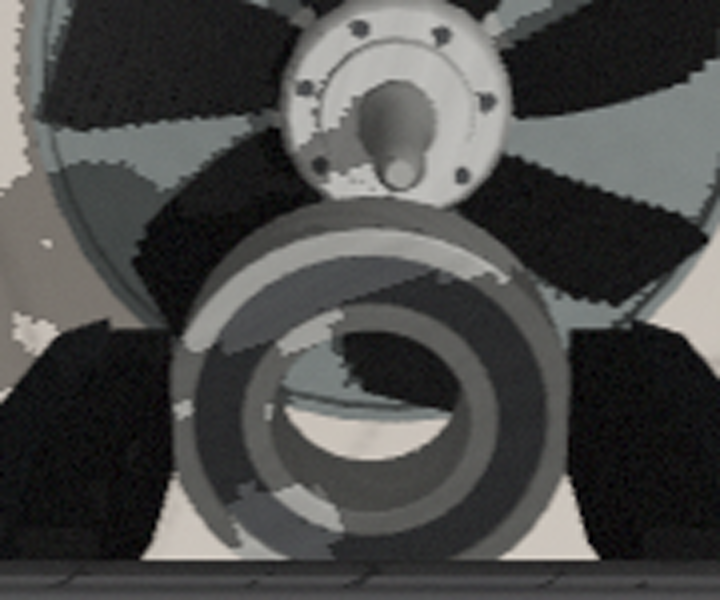

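Crop: tip at (402,172), pixel (290.5,213). Bearing inner race centre is at about (370,420), pixel (282.6,275).

```bash
python3 - <<'E'
from h import *
s=np.load('s6.npy',allow_pickle=True).item();Ti=np.linalg.inv(pose(s))
t=Ti@np.append(plane('wrist',(290.5,213),.104,s),1);o,d=ray('wrist',(282.6,275),s)
o=Ti[:3,:3]@o+Ti[:3,3];d=Ti[:3,:3]@d;b=o+d*((-.024-o[2])/d[2])
sh=Ti@np.append(plane('wrist',(190+398/4,170+105/4),.054,s),1)
print('tip tool',t[:3].round(4),'shoulder',sh[:3].round(4),'bearing',b.round(4),'rows',((t[:3]-b)/.025).round(2))
E
```

```text
tip tool [-0.0022  0.0078  0.0897] shoulder [0.0005 0.0081 0.1397] bearing [-0.001  0.001 -0.024] rows [-0.05  0.28  4.55]
```

```bash
python3 -m pendant '[0,0.28,0.5,0,0,0,0,0,1,0,0,0,0,0,1,0,0,0,0,0,1,0,0,0,0,0,0.6,0,0,0,0,0,0.25,0,0,0,0,0,0,0,0,0]'
python3 - <<'E'
from h import *
s=state();im=cams.grab_frame('wrist')
cv2.imwrite('pics/w7.png',cv2.resize(im[200:320,200:360],None,fx=5,fy=5,interpolation=2))
np.save('s7.npy',s,allow_pickle=True)
E
```

```text
time: 9.15
tcp_pos: [0.4797, 0.2366, 0.085]
tcp_rot: [-3.14, -0.001, 2.851]
force: [0.1, 0.3, -1.7]
gripper_width: 0.0495
gripper_force: 25.0
```

View pics/w7.png

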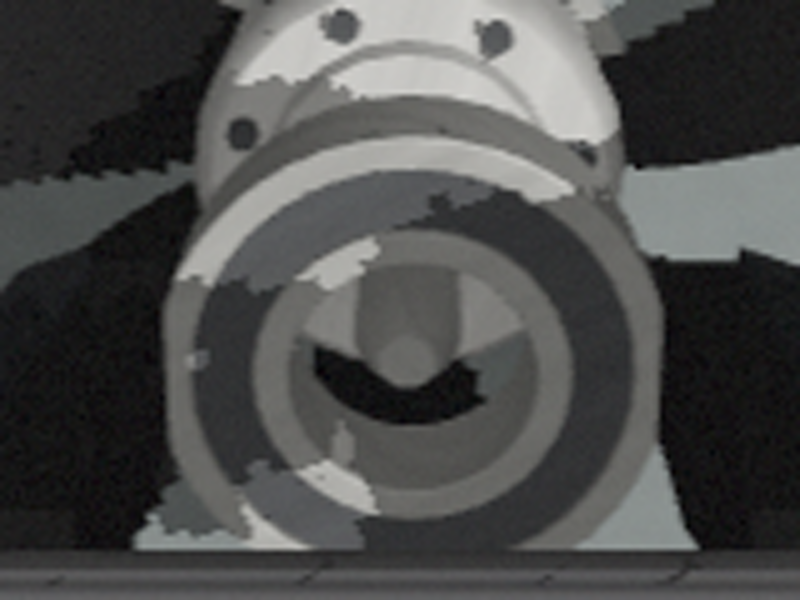

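The tip (408,362) sits inside the bore, whose centre is at about (414,378), so it is centred to within 1 mm. I'll lower it slowly.

```bash
python3 -m pendant '[0,-0.02,0.3,0,0,0,0,0,0.4,0,0,0,0,0,0.4,0,0,0,0,0,0.3,0,0,0,0,0,0.1,0,0,0,0,0,0,0,0,0]'; python3 -m pendant '[0,0,0.03,0,0,0,0,0,0.03,0,0,0,0,0,0.03,0,0,0]'; python3 -m pendant '[0,0,0.03,0,0,0,0,0,0,0,0,0]'
```

```text
time: 9.8
tcp_pos: [0.4795, 0.2364, 0.0477]
tcp_rot: [-3.141, -0.001, 2.852]
force: [0.1, -0.4, -1.5]
gripper_width: 0.0495
gripper_force: 25.0
time: 10.1
tcp_pos: [0.4805, 0.2368, 0.0466]
tcp_rot: [3.141, 0.001, 2.852]
force: [0.3, 0.2, -0.6]
gripper_width: 0.0498
gripper_force: 25.0
time: 10.3
tcp_pos: [0.4801, 0.2367, 0.0455]
tcp_rot: [3.142, 0.0, 2.852]
force: [0.1, 0.7, -1.8]
gripper_width: 0.0494
gripper_force: 25.0
```

```bash
python3 -m pendant '[0,0,0.03,0,0,0,0,0,0.02,0,0,0]'; python3 -m pendant '[0,0,0.03,0,0,0,0,0,0,0,0,0]'; python3 -m pendant '[0,0,0.03,0,0,0,0,0,0,0,0,0]'
```

```text
time: 10.5
tcp_pos: [0.4802, 0.2367, 0.0442]
tcp_rot: [3.142, 0.0, 2.852]
force: [-0.2, 0.4, -1.4]
gripper_width: 0.0495
gripper_force: 25.0
time: 10.7
tcp_pos: [0.4802, 0.2367, 0.0439]
tcp_rot: [-3.142, -0.0, 2.852]
force: [-1.1, -1.5, 4.1]
gripper_width: 0.0494
gripper_force: 25.0
time: 10.9
tcp_pos: [0.4802, 0.2367, 0.0438]
tcp_rot: [-3.141, -0.0, 2.852]
force: [-3.2, -0.6, 9.1]
gripper_width: 0.0497
gripper_force: 25.0
```

Contact at 9 N at the expected seat height (TCP .0438, versus .044). I'll release, retreat straight up, and go to the spacer.

```bash
python3 -m pendant '[0,0,-0.02,0,0,0,0,0,0,0,0,0,0,0,0,0,0,0,0,0,0,0,0,0]' 0.6; python3 -m pendant '[0,0,-0.4,0,0,0,0,0,-1,0,0,0,0,0,-1,0,0,0,0,0,-1,0,0,0,0,0,-0.8,0,0,0,-0.5,-0.7,0,0,0,0,-0.7,-1,0,0,0,0,-0.7,-1,0,0,0,0,-0.7,-1,0,0,0,0,-0.7,-1,0,0,0,0]' 0.3;  python3 -m pendant '[-0.7,-1,0,0,0,0,-0.7,-1,0,0,0,0,-0.7,-1,0,0,0,0,-0.7,-1,0,0,0,0,-0.7,-1,0.3,0,0,0,-0.8,-0.5,0.4,0,0,0,0,0,0,0,0,0,0,0,0,0,0,0]'
python3 - <<'E'
from h import *
s=state();im=cams.grab_frame('wrist');cv2.imwrite('pics/w8.png',im)
np.save('s8.npy',s,allow_pickle=True)
print(s['tcp_pos'],s['tcp_rot'])
g=(im.max(2)<90).astype(np.uint8)
for q in cv2.findContours(g[:240],1,1)[0]:
    if 100<cv2.contourArea(q)<4000:print(cv2.boundingRect(q),cv2.contourArea(q))
E
```

```text
time: 11.3
tcp_pos: [0.4801, 0.2366, 0.043]
tcp_rot: [-3.142, -0.0, 2.852]
force: [-0.0, -0.0, -0.4]
gripper_width: 0.0707
gripper_force: 0.0
time: 12.3
tcp_pos: [0.5261, 0.0994, 0.1491]
tcp_rot: [3.141, 0.001, 2.852]
force: [1.3, 0.0, -1.2]
gripper_width: 0.0574
gripper_force: 0.0
time: 13.1
tcp_pos: [0.5891, -0.062, 0.1309]
tcp_rot: [3.141, -0.001, 2.851]
force: [-1.2, 0.1, 0.1]
gripper_width: 0.0569
gripper_force: 0.0
[ 0.58906779 -0.06202388  0.13086555] [ 3.14133703e+00 -9.74774144e-04  2.85073025e+00]
(272, 177, 20, 18) 235.0
(266, 169, 32, 34) 796.0
(380, 121, 26, 45) 111.5
(0, 46, 103, 69) 472.5
(224, 21, 38, 63) 316.0
(228, 15, 27, 53) 1091.5
(482, 0, 78, 100) 3764.5
```

View pics/w8.png

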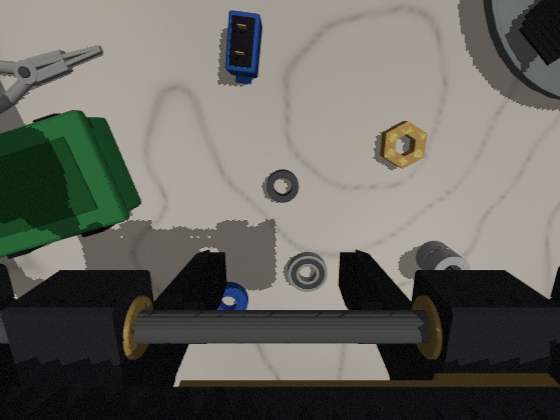

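Wrist view: spacer at (282,186), nut (403,146), capacitor (243,45), small steel bearing (306,271), blue ring (233,297) and coupling (445,262). From here on I'll measure from contours.

```bash
python3 - <<'E'
from h import *
s=np.load('s8.npy',allow_pickle=True).item()
p=plane('wrist',(281.7,186),.006,s);print(p,totool(np.array([p[0],p[1],-.009])-s['tcp_pos'],s).round(2))
print('sm',plane('wrist',(306,271),.011,s),'coup',plane('wrist',(452,266),.04,s))
E
```

```text
[ 0.57581018 -0.05760797  0.006     ] [0.55 0.02 5.6 ]
sm [ 0.66431047 -0.05884967  0.011     ] coup [0.68230549 0.06904646 0.04      ]
```

```bash
python3 -m pendant '[0.3,0.02,0.6,0,0,0,0.25,0,1,0,0,0,0,0,1,0,0,0,0,0,1,0,0,0,0,0,1,0,0,0,0,0,0.6,0,0,0,0,0,0.4,0,0,0,0,0,0,0,0,0]' 0.2; python3 -m pendant '[0,0,0,0,0,0,0,0,0,0,0,0,0,0,0,0,0,0,0,0,0,0,0,0,0,0,0,0,0,0]' -0.5 20;
```

```text
time: 13.95
tcp_pos: [0.5749, -0.0569, -0.0106]
tcp_rot: [-3.141, -0.003, 2.852]
force: [-0.9, 0.5, -0.2]
gripper_width: 0.0528
gripper_force: 0.0
time: 14.45
tcp_pos: [0.5767, -0.0577, -0.0087]
tcp_rot: [3.141, 0.001, 2.852]
force: [0.2, 1.0, 0.3]
gripper_width: 0.0219
gripper_force: 0.0
```

The fingers closed over the top again, so the tip is about 21–23 mm behind the reported TCP. I'll open, feel down further, and re-grip.

```bash
python3 -m pendant '[0,0,0,0,0,0,0,0,0,0,0,0,0,0,0,0,0,0,0,0,0,0,0,0]' 0.1; python3 -m pendant '[0,0,0.1,0,0,0,0,0,0.1,0,0,0,0,0,0,0,0,0]'; python3 -m pendant '[0,0,0.1,0,0,0,0,0,0.06,0,0,0,0,0,0,0,0,0]';python3 - <<'E'
from h import *
s=state();im=cams.grab_frame('wrist');cv2.imwrite('pics/w9.png',cv2.resize(im[180:350,130:430],None,fx=2.5,fy=2.5))
np.save('s9.npy',s,allow_pickle=True)
E
```

```text
time: 14.85
tcp_pos: [0.5763, -0.0576, -0.0093]
tcp_rot: [-3.142, -0.0, 2.852]
force: [0.6, 0.7, 0.7]
gripper_width: 0.0485
gripper_force: 0.0
time: 15.15
tcp_pos: [0.5758, -0.0575, -0.0148]
tcp_rot: [-3.141, -0.001, 2.852]
force: [0.0, 0.7, 0.2]
gripper_width: 0.0482
gripper_force: 0.0
time: 15.45
tcp_pos: [0.576, -0.0575, -0.0186]
tcp_rot: [-3.142, -0.001, 2.852]
force: [0.5, -0.1, 0.1]
gripper_width: 0.0485
gripper_force: 0.0
```

```bash
python3 -m pendant '[0,0,0,0,0,0,0,0,0,0,0,0,0,0,0,0,0,0,0,0,0,0,0,0]' -0.5 20; python3 -m pendant '[0,0,-0.2,0,0,0,0,0,-0.4,0,0,0,0,0,-1,0,0,0,0,0,-1,0,0,0,0,0,-1,0,0,0,0,0,-1,0,0,0,0,0,-1,0,0,0,0,0,-0.8,0,0,0,0,0,0,0,0,0]';python3 - <<'E'
from h import *
s=state();im=cams.grab_frame('wrist');cv2.imwrite('pics/w10.png',im)
np.save('s10.npy',s,allow_pickle=True)
print(im[225:310:5,281].max(1), im[265,225:340:5].max(1))
print([proj('wrist',(pose(s)@[0,0,d,1])[:3],s).round(1) for d in(-.0186,-.0306)])
E
```

```text
time: 15.9
tcp_pos: [0.5764, -0.0576, -0.0181]
tcp_rot: [3.142, 0.0, 2.852]
force: [-0.1, -0.0, -0.8]
gripper_width: 0.0284
gripper_force: 20.0
time: 16.8
tcp_pos: [0.5792, -0.058, 0.1465]
tcp_rot: [3.14, 0.008, 2.852]
force: [0.7, 0.5, -0.8]
gripper_width: 0.0286
gripper_force: 20.0
[182 180 173  30  30  38  33 182 183 184 183 184  26  28  37  32 181] [ 16  18  10  10  14   9  37  32  36 181 182 183 162 122  59  35  36  35
  13  13  17  14  19]
[array([280.7, 268.3]), array([280.6, 279.7])]
```

```bash
cat >> h.py <<'E'
def intool(px,zt,s):
    Ti=np.linalg.inv(pose(s));o,d=ray('wrist',px,s);o=Ti[:3,:3]@o+Ti[:3,3];d=Ti[:3,:3]@d;return o+d*((zt-o[2])/d[2])
E
python3 - <<'E'
from h import *
s=np.load('s10.npy',allow_pickle=True).item();im=cv2.imread('pics/w10.png')
for c in(277,281,285):print(c,im[228:312,c].max(1).tolist())
for r in(240,270,274,278):print(r,im[r,240:325].max(1).tolist())
E
```

```text
277 [176, 175, 170, 165, 157, 159, 165, 168, 174, 175, 178, 137, 33, 26, 29, 30, 29, 28, 29, 26, 37, 38, 37, 38, 34, 34, 38, 34, 32, 39, 36, 39, 117, 181, 182, 183, 183, 182, 182, 182, 182, 182, 183, 183, 182, 182, 183, 182, 183, 183, 183, 182, 97, 29, 24, 27, 31, 30, 28, 32, 24, 28, 28, 32, 37, 41, 38, 35, 35, 38, 38, 36, 39, 36, 65, 179, 181, 181, 180, 181, 181, 180, 46, 36]
281 [181, 181, 180, 180, 180, 176, 175, 173, 169, 166, 166, 69, 30, 27, 29, 27, 28, 30, 26, 32, 36, 39, 38, 35, 35, 37, 35, 33, 38, 40, 35, 34, 182, 183, 182, 184, 183, 183, 183, 183, 184, 183, 184, 183, 163, 163, 163, 183, 182, 182, 182, 183, 184, 42, 29, 30, 28, 26, 30, 32, 32, 30, 28, 30, 33, 37, 39, 37, 33, 38, 35, 39, 32, 41, 38, 150, 182, 181, 181, 180, 182, 180, 44, 36]
285 [181, 183, 182, 181, 182, 182, 180, 179, 178, 174, 171, 90, 33, 26, 26, 33, 29, 26, 28, 31, 38, 37, 34, 36, 40, 38, 35, 35, 35, 38, 38, 36, 173, 183, 183, 163, 111, 162, 111, 109, 106, 106, 107, 106, 105, 104, 104, 102, 109, 109, 109, 109, 102, 27, 29, 27, 26, 30, 29, 27, 28, 25, 29, 30, 32, 39, 36, 38, 39, 39, 38, 40, 36, 40, 37, 164
[... 835 characters left out ...]
 10, 11, 14, 13, 10, 16, 17, 8, 22, 50, 65, 69, 70, 59, 36, 36, 34, 33, 37, 40, 29, 29, 25, 23, 63, 142, 180, 181, 182, 182, 182, 183, 183, 183, 182, 183, 182, 163, 109, 107, 110, 104, 112, 136, 128, 92, 69, 67, 65, 67, 100, 126, 92, 31, 26, 28, 30, 34, 36, 35, 37, 35, 33, 37, 39, 39, 39, 32, 17, 17, 17, 12, 15, 10, 22, 14, 14, 18, 10, 22, 13]
278 [17, 16, 8, 12, 16, 8, 9, 11, 18, 14, 16, 9, 11, 29, 38, 36, 38, 33, 38, 35, 35, 37, 38, 37, 32, 24, 24, 27, 24, 24, 28, 32, 56, 141, 182, 182, 182, 183, 183, 183, 183, 182, 182, 163, 108, 109, 109, 123, 138, 118, 63, 60, 41, 27, 30, 22, 21, 22, 21, 26, 34, 37, 39, 37, 39, 35, 38, 37, 36, 33, 35, 33, 20, 20, 0, 12, 7, 17, 9, 11, 13, 16, 11, 10, 13]
```

```bash
python3 - <<'E'
from h import *
s=np.load('s10.npy',allow_pickle=True).item()
b=intool((282.4,275.7),-.0301,s);print('spacer',b.round(4))
s=state();b[1]=0;b[2]=0;RR=pose(s)[:3,:3]
t=np.array([.4813,.2365,0])-RR@b;t[2]=.1465;print(t,s['tcp_pos'],totool(t-s['tcp_pos'],s).round(2))
E
```

```text
spacer [ 0.0018  0.0008 -0.0301]
[0.48304869 0.23597866 0.1465    ] [ 0.57785397 -0.0578168   0.14419836] [ 6.99 10.18 -0.12]
```

```bash
python3 -m pendant '[0.69,1,0,0,0,0,0.69,1,0,0,0,0,0.69,1,0,0,0,0,0.69,1,0,0,0,0,0.69,1,0,0,0,0,0.69,1,0,0,0,0,0.69,1,0,0,0,0,0.69,1,0,0,0,0,0.69,1,0,0,0,0,0.69,1,0,0,0,0]'; python3 -m pendant '[0.1,0.18,0,0,0,0,0,0,0.8,0,0,0,0,0,1,0,0,0,0,0,0.5,0,0,0,0,0,0.15,0,0,0,0,0,0,0,0,0,0,0,0,0,0,0]'
python3 - <<'E'
from h import *
s=state();im=cams.grab_frame('wrist');cv2.imwrite('pics/w11.png',im);np.save('s11.npy',s,allow_pickle=True)
print(s['tcp_pos'])
b=im[255:300,262:304].max(2)
for r in b[::3]:print(' '.join('%3d'%v for v in r[::2]))
E
```

```text
time: 17.85
tcp_pos: [0.4808, 0.2319, 0.14]
tcp_rot: [-3.14, -0.002, 2.852]
force: [-0.0, 0.2, -0.6]
gripper_width: 0.0282
gripper_force: 20.0
time: 18.55
tcp_pos: [0.4819, 0.2362, 0.0811]
tcp_rot: [3.141, 0.001, 2.851]
force: [0.4, -0.3, -0.2]
gripper_width: 0.0284
gripper_force: 20.0
[0.48189389 0.23617888 0.08111875]
 52  53  55  52  53  53  49  55  56  52  53  51  52  51  54  55  53  52  53  55  52
 53  51  54  55  52  54  51  54  54  53  50  53  52  54  53  53  53  52  52  52  55
 55  51  49  51  54  54  59  89  90  89  86  90  87  86  70  53  54  54  53  54  53
 51  53  55  51  74  83  86  89  92  92  89  89  89  86  80  92  95  51  52  54  50
 54  54  51  51  72  83  88  88 102 105 109  94  85  83  80  60  51  51  47  50  53
 51  52  47  55  57  79  87 105 104 105 107 106 100  81  71  49  52  55  43  53  54
 50  48  39  49  52  55  73 107 105 103 101 107  99  69  51  52  52  50  39  45  55
 51  45  39  40  69 104  89  68  90 106 102  71  58  64  80 103  74  40  34  43  55
 53  46  35  38  41  41  51  94 104 106 106 106 105 105  64  42  40  37  38  47  53
 52  53  43  38  36  41  40  39  42  41  42  38  41  40  41  39  36  38  41  51  53
 51  48  49  43  40  40  40  40  42  43  42  40  41  36  43  39  40  42  52  52  55
 52  54  56  54  50  39  38  40  40  45  41  40  41  41  42  37  46  55  55  54  53
 53  54  53  53  53  54  53  46  40  45  41  40  42  47  50  53  55  51  54  54  51
 51  53  49  51  53  54  54  52  52  53  52  52  53  52  55  54  51  53  53  51  55
 33  47  54  55  55  53  53  50  55  57  48  53  54  52  54  52  56  54  55  49  58
```

```bash
python3 - <<'E'
from h import *
s=np.load('s11.npy',allow_pickle=True).item();im=cv2.imread('pics/w11.png').max(2)
b=im[255:300,262:304];m=((b>97)).astype(np.uint8)
n,l,st,c=cv2.connectedComponentsWithStats(m);print(st[1:],c[1:])
for r in range(264,284):print(r,' '.join('%3d'%v for v in im[r,270:296]))
print(intool((282.4,275.7),-.0301,s),[intool((281.3,r),-.0229,s).round(4) for r in(270,271,272)])
E
```

```text
[[ 31   9   1   2   2]
 [ 10  11  21  15 146]] [[31.          9.5       ]
 [19.0890411  18.71917808]]
264  74  82  83  85  86  87  89  89  92  92  92  92  89  88  89  89  89  88  86  81  80  81  92 106  95  69
265  69  84  84  84  87  85  90  90  93  93  95  93  93  89  89  87  86  86  84  82  81  82  92 101  87  69
266  69  81  84  84  88  86  88  92  93  95  97  99  95  91  89  88  88  85  84  84  80  77  72  63  53  52
267  72  77  83  86  88  88  88  93 102 108 105 105 109 102  94  89  85  85  83  82  80  71  60  55  51  52
268  69  79  80  84  90  90  94 102 107 104 107 105 107 106 103  94  86  85  82  81  77  71  54  53  53  52
269  57  70  79  84  90  92 100 103 105 107 104 107 104 106 106 101  90  82  80  80  76  67  54  49  53  51
270  57  64  79  81  87  99 105 105 104 104 105 104 107 104 106 107 100  83  81  78  71  55  49  54  52  53
271  54  56  68  82  88  98 107 105 104 103 103 105 106 105 105 107 100  87  80  74  58  53  48  53  51  53
272  55  53  64  79  85  98 106 106 104 103 104 104 107 109 105 107 101  89  76  68  50  48  53  50  53  49
273  52  51  55  64  73  9
[... 608 characters left out ...]
3  43  41  39
279  41  39  41  42  51  72  94 103 104 107 106 109 106 105 106 105 105 105 105  93  64  43  42  40  40  41
280  36  40  41  42  36  43  46  64  81  87  97 107 105 106 106  99  82  67  52  43  40  40  43  37  39  38
281  40  40  39  38  40  41  40  41  37  40  43  43  42  43  43  45  42  43  42  41  38  41  40  44  37  38
282  36  41  41  44  40  37  39  41  42  37  41  36  42  42  38  41  41  42  40  39  41  40  39  39  36  43
283  40  36  43  42  41  38  38  44  43  39  41  42  40  40  41  43  44  40  41  42  41  39  42  38  42  41
[ 0.00182169  0.00084617 -0.0301    ] [array([ 0.0012,  0.0003, -0.0229]), array([ 0.0007,  0.0003, -0.0229]), array([ 0.0001,  0.0003, -0.0229])]
```

Tip (281,271.5) against bore (282.4,275.7) leaves a correction of −1.3 mm x and −0.5 mm y. Lowering.

```bash
python3 -m pendant '[-0.05,-0.02,0,0,0,0,0,0,0.3,0,0,0,0,0,0.3,0,0,0,0,0,0.3,0,0,0,0,0,0.15,0,0,0,0,0,0,0,0,0]'; python3 -m pendant '[0,0,0.05,0,0,0,0,0,0.05,0,0,0,0,0,0,0,0,0]';  python3 -m pendant '[0,0,0.03,0,0,0,0,0,0.03,0,0,0,0,0,0,0,0,0]'
```

```text
time: 19.2
tcp_pos: [0.4814, 0.2351, 0.053]
tcp_rot: [-3.14, -0.002, 2.852]
force: [0.3, 0.3, -1.0]
gripper_width: 0.0283
gripper_force: 20.0
time: 19.5
tcp_pos: [0.4825, 0.2355, 0.0518]
tcp_rot: [3.141, 0.0, 2.852]
force: [-0.1, 0.1, -0.4]
gripper_width: 0.0285
gripper_force: 20.0
time: 19.8
tcp_pos: [0.4824, 0.2354, 0.0502]
tcp_rot: [-3.142, -0.0, 2.852]
force: [-0.3, 0.7, 0.1]
gripper_width: 0.0284
gripper_force: 20.0
```

```bash
python3 -m pendant '[0,0,0.03,0,0,0,0,0,0,0,0,0]'; python3 -m pendant '[0,0,0.03,0,0,0,0,0,0,0,0,0]'; python3 -m pendant '[0,0,0.03,0,0,0,0,0,0,0,0,0]'
```

```text
time: 20.0
tcp_pos: [0.4825, 0.2355, 0.0498]
tcp_rot: [3.141, 0.0, 2.852]
force: [-0.7, -0.5, 1.3]
gripper_width: 0.0285
gripper_force: 20.0
time: 20.2
tcp_pos: [0.4826, 0.2355, 0.0498]
tcp_rot: [3.142, 0.0, 2.852]
force: [-2.3, -2.0, 6.3]
gripper_width: 0.0284
gripper_force: 20.0
time: 20.4
tcp_pos: [0.4826, 0.2355, 0.0497]
tcp_rot: [3.142, 0.0, 2.852]
force: [-4.8, -1.8, 10.8]
gripper_width: 0.0285
gripper_force: 20.0
```

Seated (contact at TCP .0498, expected .050). I'll release, rise, and go to the small steel bearing.

```bash
python3 -m pendant '[0,0,-0.03,0,0,0,0,0,0,0,0,0,0,0,0,0,0,0]' 0.1; python3 -m pendant '[0,0,-0.5,0,0,0,0,0,-1,0,0,0,0,0,-1,0,0,0,0,0,-1,0,0,0,0,0,-0.5,0,0,0,-0.6,-0.4,0,0,0,0,-1,-0.9,0,0,0,0,-1,-0.9,0,0,0,0,-1,-0.9,0,0,0,0,-1,-0.9,0,0,0,0]' 0.5;  python3 -m pendant '[-1,-0.9,0,0,0,0,-1,-0.9,0,0,0,0,-1,-0.9,0,0,0,0,-1,-0.9,0.2,0,0,0,-1,-0.9,0.2,0,0,0,-0.7,-0.7,0.2,0,0,0,0,0,0,0,0,0,0,0,0,0,0,0]'
python3 - <<'E'
from h import *
s=state();im=cams.grab_frame('wrist');cv2.imwrite('pics/w12.png',im)
np.save('s12.npy',s,allow_pickle=True)
print(s['tcp_pos'],proj('wrist',[.665,-.059,.0055],s),proj('wrist',[.688,.068,.02],s))
h=cv2.cvtColor(im,cv2.COLOR_BGR2HSV)
for nm,g in(('dark',im.max(2)<110),('blue',(h[...,1]>120)&(h[...,0]>95)&(h[...,0]<130))):
  for q in cv2.findContours(g[:250].astype(np.uint8),1,1)[0]:
    if 150<cv2.contourArea(q)<4000:print(nm,cv2.boundingRect(q),cv2.contourArea(q))
E
```

```text
time: 20.7
tcp_pos: [0.4823, 0.2354, 0.0485]
tcp_rot: [-3.142, -0.0, 2.852]
force: [1.0, 0.2, -0.6]
gripper_width: 0.0481
gripper_force: 0.0
time: 21.7
tcp_pos: [0.5643, 0.1057, 0.1486]
tcp_rot: [-3.141, -0.0, 2.852]
force: [0.4, 0.1, -0.3]
gripper_width: 0.0659
gripper_force: 0.0
time: 22.5
tcp_pos: [0.6629, -0.0587, 0.133]
tcp_rot: [3.141, -0.002, 2.85]
force: [0.8, 0.1, -0.7]
gripper_width: 0.0658
gripper_force: 0.0
[ 0.66285681 -0.05866376  0.13303633] [281.58030185 202.08708965] [423.63701915 190.53276687]
dark (184, 220, 33, 12) 232.0
dark (271, 194, 25, 25) 441.0
dark (424, 188, 21, 20) 296.0
dark (379, 171, 61, 44) 1222.5
dark (375, 47, 20, 25) 241.5
dark (351, 47, 30, 45) 410.5
dark (482, 0, 78, 24) 1288.5
blue (193, 231, 18, 15) 182.0
blue (181, 218, 41, 32) 1041.0
```

```bash
python3 - <<'E'
from h import *
s=np.load('s12.npy',allow_pickle=True).item();im=cv2.imread('pics/w12.png').max(2)
print(im[206,250:320].tolist());print(im[175:240,283].tolist())
p=plane('wrist',(283.5,206.5),.011,s);print(p,totool(np.array([p[0],p[1],-.0185])-s['tcp_pos'],s).round(2))
E
```

```text
[161, 162, 161, 162, 163, 162, 162, 143, 94, 93, 93, 95, 98, 110, 122, 106, 52, 55, 56, 56, 52, 86, 120, 121, 116, 139, 163, 164, 165, 164, 163, 163, 164, 164, 166, 165, 165, 147, 95, 97, 97, 83, 87, 116, 120, 104, 54, 57, 56, 56, 54, 85, 118, 124, 148, 166, 167, 166, 166, 166, 167, 167, 167, 166, 166, 166, 167, 167, 166, 168]
[162, 163, 161, 160, 159, 154, 152, 149, 147, 68, 67, 119, 124, 119, 63, 59, 58, 55, 60, 52, 123, 121, 116, 96, 144, 146, 164, 165, 165, 166, 162, 164, 164, 165, 165, 165, 165, 121, 67, 60, 106, 123, 121, 68, 56, 54, 57, 55, 60, 118, 114, 137, 163, 165, 163, 164, 165, 164, 164, 163, 164, 163, 163, 164, 164]
[ 0.66830192 -0.05809123  0.011     ] [-0.21  0.08  6.06]
```

```bash
python3 -m pendant '[-0.21,0.05,0.8,0,0,0,0,0,1,0,0,0,0,0,1,0,0,0,0,0,1,0,0,0,0,0,1,0,0,0,0,0,0.7,0,0,0,0,0,0.4,0,0,0,0,0,0.13,0,0,0,0,0,0,0,0,0,0,0,0,0,0,0]' 0.5; python3 -m pendant '[0,0,0,0,0,0,0,0,0,0,0,0,0,0,0,0,0,0,0,0,0,0,0,0]' -0.25 20;
```

```text
time: 23.55
tcp_pos: [0.6699, -0.0589, -0.0157]
tcp_rot: [3.141, 0.002, 2.852]
force: [0.1, 0.1, 0.2]
gripper_width: 0.0661
gripper_force: 0.0
time: 23.95
tcp_pos: [0.6692, -0.0589, -0.0165]
tcp_rot: [3.141, 0.001, 2.852]
force: [-0.5, 0.1, 1.4]
gripper_width: 0.0388
gripper_force: 20.0
```

```bash
python3 -m pendant '[0,0,-0.2,0,0,0,0,0,-0.4,0,0,0,0,0,-1,0,0,0,0,0,-1,0,0,0,0,0,-1,0,0,0,0,0,-1,0,0,0,0,0,-1,0,0,0,0,0,-0.8,0,0,0,0,0,0,0,0,0,0,0,0,0,0,0]';python3 - <<'E'
from h import *
s=state();im=cams.grab_frame('wrist');cv2.imwrite('pics/w13.png',im)
np.save('s13.npy',s,allow_pickle=True);m=im.max(2)
for c in(279,282,285):print(c,m[228:316,c].tolist())
for r in(268,276):print(r,m[r,235:330].tolist())
E
```

```text
time: 24.95
tcp_pos: [0.669, -0.0588, 0.1436]
tcp_rot: [3.141, 0.001, 2.852]
force: [-0.4, -0.3, -0.5]
gripper_width: 0.0389
gripper_force: 20.0
279 [176, 74, 65, 74, 62, 57, 56, 61, 121, 137, 134, 77, 77, 65, 32, 36, 31, 35, 39, 33, 36, 34, 35, 38, 61, 77, 71, 72, 71, 71, 172, 175, 174, 173, 171, 173, 173, 172, 171, 172, 173, 170, 171, 171, 172, 171, 171, 171, 170, 171, 170, 102, 57, 57, 57, 54, 57, 55, 53, 52, 55, 66, 76, 73, 72, 73, 59, 36, 34, 33, 31, 36, 33, 36, 34, 48, 67, 75, 72, 70, 69, 144, 35, 35, 38, 41, 58, 58]
282 [150, 73, 76, 74, 72, 74, 67, 75, 136, 136, 77, 74, 72, 54, 34, 35, 35, 32, 36, 33, 32, 34, 25, 39, 66, 74, 74, 75, 72, 99, 173, 174, 175, 173, 173, 174, 173, 172, 172, 172, 170, 172, 172, 173, 172, 172, 172, 172, 170, 171, 171, 147, 59, 56, 55, 57, 57, 57, 57, 54, 59, 58, 79, 73, 73, 74, 63, 35, 36, 33, 29, 27, 32, 33, 28, 44, 61, 71, 71, 69, 69, 145, 34, 32, 37, 40, 57, 60]
285 [176, 78, 72, 77, 78, 75, 76, 75, 122, 106, 102, 102, 72, 62, 33, 33, 37, 36, 33, 33, 36, 33, 36, 42, 67, 79, 71, 71, 71, 73, 165, 174, 174, 174, 173, 174, 173, 172, 171, 173, 172, 173
[... 312 characters left out ...]
 74, 72, 67, 80, 100, 101, 100, 100, 139, 171, 172, 171, 171, 172, 172, 172, 173, 173, 173, 170, 171, 173, 172, 173, 172, 171, 173, 172, 175, 174, 173, 174, 174, 173, 163, 126, 64, 70, 72, 72, 75, 69, 55, 33, 34, 35, 35, 30, 35, 33, 33, 32, 34, 48, 64, 71, 73, 73, 71, 58, 14, 5, 3, 10, 10, 19, 11]
276 [11, 17, 10, 12, 13, 13, 15, 31, 56, 74, 72, 74, 70, 51, 35, 35, 30, 30, 33, 34, 33, 30, 34, 35, 52, 73, 74, 73, 73, 68, 56, 51, 54, 51, 51, 54, 72, 133, 171, 171, 170, 170, 173, 171, 170, 172, 171, 170, 172, 172, 171, 172, 171, 171, 172, 171, 162, 128, 77, 54, 53, 54, 51, 51, 59, 70, 72, 74, 72, 71, 59, 37, 31, 32, 31, 32, 32, 32, 35, 29, 35, 43, 65, 72, 72, 69, 61, 32, 7, 11, 15, 4, 9, 10, 8]
```

```bash
python3 - <<'E'
from h import *
s=np.load('s13.npy',allow_pickle=True).item()
b=intool((282.3,273.8),-.0275,s);print('small',b.round(4))
s=state();b[1]=0;b[2]=0;RR=pose(s)[:3,:3]
t=np.array([.4809,.2361,0])-RR@b;t[2]=.1436;print(t,s['tcp_pos'],totool(t-s['tcp_pos'],s).round(2))
E
```

```text
small [ 0.0015  0.0008 -0.0275]
[0.48231881 0.23567696 0.1436    ] [ 0.6681568  -0.05874459  0.14222826] [10.49  9.16 -0.05]
```

```bash
python3 -m pendant '[0.95,0.83,0,0,0,0,0.95,0.83,0,0,0,0,0.95,0.83,0,0,0,0,0.95,0.83,0,0,0,0,0.95,0.83,0,0,0,0,0.95,0.83,0,0,0,0,0.95,0.83,0,0,0,0,0.95,0.83,0,0,0,0,0.95,0.83,0,0,0,0,0.95,0.83,0,0,0,0]'; python3 -m pendant '[0.95,0.84,0,0,0,0,0,0,0.8,0,0,0,0,0,1,0,0,0,0,0,0.4,0,0,0,0,0,0.15,0,0,0,0,0,0,0,0,0,0,0,0,0,0,0]'
python3 - <<'E'
from h import *
s=state();im=cams.grab_frame('wrist');cv2.imwrite('pics/w14.png',im);np.save('s14.npy',s,allow_pickle=True)
m=im.max(2)
for r in range(254,296):print(r,' '.join('%3d'%v for v in m[r,264:302]))
E
```

```text
time: 26.0
tcp_pos: [0.4984, 0.2083, 0.1409]
tcp_rot: [-3.139, -0.003, 2.852]
force: [-0.0, -0.5, -0.6]
gripper_width: 0.0389
gripper_force: 20.0
time: 26.7
tcp_pos: [0.4845, 0.2348, 0.0849]
tcp_rot: [3.141, 0.001, 2.851]
force: [0.1, -0.4, -0.5]
gripper_width: 0.0389
gripper_force: 20.0
254  51  52  53  52  49  51  59  73  90 103 109 112 112 108 105 104 104 105 106 106 105 105 105 106 106 108 109 102  93  81  63  51  50  52  50  53  49  54
255  77  50  49  50  57  73  89 101 107 108 110 109 109 108 104 103 104 106 106 105 105 105 103 106 105 108 107 108 109 106  94  73  58  51  52  52  52  55
256  75  50  51  59  83  99 105 105 104 107 106 109 107 105 104 102 102 105 104 103 103 105 104 104 106 106 108 105 108 106 105  98  83  59  50  55  54  52
257  80  55  68  88 100 104 104 102 105 106 107 108 103 104 102 100 100 100 100 100 103 101 103 104 105 107 105 109 106 106 106 105 102  90  70  54  52  52
258  87  88  95 105 106 103 104 104 105 107 107 106 102  97  93  94  95 101 100  99  95  94  91  95 100 101 104 107 105 105 104 104 105 106  97  78  55  53
259  75  96 105 105 104 102 105
[... 5040 characters left out ...]
 106 108 105 106 107 104 103 104 101 102 102  92  69  53  51  51  51  48  51
292  52  54  53  51  53  53  51  65  87 101 103 104 105 105 104 106 107 106 104 103 105 104 106 101 105 102  99 101  91  65  51  52  51  47  51  52  52  51
293  52  51  54  51  55  50  52  52  55  59  75  94 103 105 106 104 105 105 104 103 105 103 103 101 102  91  76  68  53  50  52  48  48  53  49  51  53  52
294  79  53  52  52  51  54  51  53  54  52  53  53  57  64  77  90  90  92  89  89  89  84  78  73  62  53  52  53  52  54  49  50  49  52  52  49  54  55
295  83  53  50  48  53  52  54  54  49  53  51  50  51  51  51  52  51  53  54  54  51  52  48  50  53  50  54  53  52  50  52  50  53  52  47  53  56  54
```

```bash
python3 - <<'E'
from h import *
s=np.load('s14.npy',allow_pickle=True).item()
a=intool((282.3,273.8),-.0275,s);t=intool((281.8,263.6),-.0191,s);print(a,t,((t-a)/.025).round(3))
E
```

```text
[ 0.00148362  0.00080082 -0.0275    ] [ 0.00289413  0.00055475 -0.0191    ] [ 0.056 -0.01   0.336]
```

Tip (281.8,263.6) against bore (282.3,273.8) gives a correction of +1.3 mm x. Lowering.

```bash
python3 -m pendant '[0.05,-0.01,0,0,0,0,0,0,0.2,0,0,0,0,0,0.3,0,0,0,0,0,0.2,0,0,0,0,0,0.06,0,0,0,0,0,0,0,0,0]'; python3 -m pendant '[0,0,0.04,0,0,0,0,0,0,0,0,0]';  python3 -m pendant '[0,0,0.03,0,0,0,0,0,0,0,0,0]';  python3 -m pendant '[0,0,0.03,0,0,0,0,0,0,0,0,0]'
```

```text
time: 27.35
tcp_pos: [0.4819, 0.2347, 0.0645]
tcp_rot: [-3.141, -0.001, 2.852]
force: [-0.1, 0.4, -1.2]
gripper_width: 0.039
gripper_force: 20.0
time: 27.55
tcp_pos: [0.4826, 0.235, 0.0643]
tcp_rot: [3.142, 0.0, 2.852]
force: [0.3, 0.5, -0.2]
gripper_width: 0.0389
gripper_force: 20.0
time: 27.75
tcp_pos: [0.4826, 0.235, 0.0636]
tcp_rot: [3.141, 0.0, 2.852]
force: [-0.2, 0.4, -1.5]
gripper_width: 0.0389
gripper_force: 20.0
time: 27.95
tcp_pos: [0.4826, 0.235, 0.0634]
tcp_rot: [3.141, 0.0, 2.852]
force: [-1.8, 1.0, 3.9]
gripper_width: 0.0391
gripper_force: 20.0
```

```bash
python3 -m pendant '[0,0,0.03,0,0,0,0,0,0,0,0,0]'
```

```text
time: 28.15
tcp_pos: [0.4828, 0.235, 0.0633]
tcp_rot: [3.141, 0.0, 2.852]
force: [-3.4, -1.2, 8.6]
gripper_width: 0.0391
gripper_force: 20.0
```

Seated. I'll locate the coupling from the earlier view, release and travel.

```bash
python3 -m pendant '[0,0,-0.02,0,0,0,0,0,0,0,0,0,0,0,0,0,0,0]' 0.4; python3 -m pendant '[0,0,-0.5,0,0,0,0,0,-1,0,0,0,0,0,-1,0,0,0,0,0,-1,0,0,0,0,0,-0.5,0,0,0]' 0.4;  python3 - <<'E'
from h import *
s=np.load('s12.npy',allow_pickle=True).item();p=plane('wrist',(434,197.5),.04,s);print(p)
n=state();print(n['tcp_pos'],totool(np.array([p[0],p[1],.155])-n['tcp_pos'],n).round(2))
E
```

```text
time: 28.45
tcp_pos: [0.4825, 0.2349, 0.0623]
tcp_rot: [3.142, 0.0, 2.852]
force: [0.2, 0.1, 0.5]
gripper_width: 0.0605
gripper_force: 0.0
time: 28.95
tcp_pos: [0.484, 0.2356, 0.1658]
tcp_rot: [3.139, 0.003, 2.852]
force: [0.9, -0.6, -0.3]
gripper_width: 0.0614
gripper_force: 0.0
[0.68969807 0.06783917 0.04      ]
[0.48400207 0.23558827 0.16583476] [-9.8  -4.08  0.46]
```

```bash
python3 -m pendant '[-0.98,-0.41,0,0,0,0,-0.98,-0.41,0,0,0,0,-0.98,-0.41,0,0,0,0,-0.98,-0.41,0,0,0,0,-0.98,-0.41,0,0,0,0,-0.98,-0.41,0,0,0,0,-0.98,-0.41,0,0,0,0,-0.98,-0.41,0,0,0,0,-0.98,-0.41,0,0,0,0,-0.98,-0.41,0,0,0,0]'; python3 -m pendant '[0,0,0,0,0,0,0,0,0,0,0,0]'
python3 - <<'E'
from h import *
s=state();im=cams.grab_frame('wrist');cv2.imwrite('pics/w15.png',im);np.save('s15.npy',s,allow_pickle=True)
m=im.max(2);q=proj('wrist',[.6897,.0678,.04],s);print(s['tcp_pos'],q)
u,v=q.round().astype(int)
for r in range(v-26,v+27,2):print(r,' '.join('%3d'%x for x in m[r,u-26:u+27:2]))
E
```

```text
time: 29.95
tcp_pos: [0.6885, 0.0659, 0.1621]
tcp_rot: [-3.141, -0.001, 2.852]
force: [0.4, 0.6, 0.7]
gripper_width: 0.0618
gripper_force: 0.0
time: 30.15
tcp_pos: [0.6876, 0.0665, 0.1619]
tcp_rot: [-3.141, -0.002, 2.851]
force: [-0.9, -0.5, 0.3]
gripper_width: 0.0618
gripper_force: 0.0
[0.68758443 0.0664871  0.16185762] [283.27700351 203.03005136]
177 166 167 167 165 167 166 166 166 165 166 165 165 167 166 165 166 164 166 165 166 166 165 164 164 164 164 165
179 166 167 165 167 166 165 166 166 165 166 165 121  73  76  83  96 146 166 165 163 165 164 165 164 165 165 163
181 167 165 166 166 166 166 166 167 166 102  66  67  68  72  76  81  81  85 137 165 164 165 164 165 164 164 164
183 167 167 166 165 166 166 166 167  71  60  63  65  69  70  80  80  89  92  88 117 165 165 163 164 164 163 163
185 166 165 165 166 165 100  96  68  60  55  59  68  73  74  75  80  80  84  93  87 146 165 165 165 164 164 165
187 166 167 165 167  97  98  87  58  58  56  94 141 139 138 135 140 145 104  86  93  86 150 165 164 164 164 165
189 167 167  99  98  97  97  67  56  86 141 140 137 137 137 136 139 141 141 1
[... 1574 characters left out ...]
 165 165 164 164 165 163 164
219  95  94  94  95 159 160 160 158 160 162 159 137 139 140 137 138 144 156 164 165 165 165 165 164 164 164 164
221  91  89  85 121 153 156 160 161 164 164 165 165 165 165 164 165 165 165 164 165 164 165 165 163 165 164 163
223  81  78  84  90 157 160 164 165 166 165 166 165 166 165 166 164 164 165 166 165 166 164 163 164 165 164 165
225  87  90  91  95 164 165 165 165 165 164 164 165 165 165 166 165 165 164 165 165 165 163 164 164 164 163 163
227  94  96  92  95 165 165 165 165 165 165 166 166 166 166 165 166 163 165 166 164 164 165 162 165 164 163 164
229  94  95  95  95 165 166 165 165 165 165 165 165 165 166 166 165 165 165 164 164 165 165 163 164 164 163 164
```

```bash
python3 - <<'E'
from h import *
s=np.load('s15.npy',allow_pickle=True).item();p=plane('wrist',(284.4,203),.04,s);print(p,totool(np.array([p[0],p[1],-.006])-s['tcp_pos'],s).round(2))
E
```

```text
[0.68997543 0.06882119 0.04      ] [-0.08  0.12  6.71]
```

```bash
python3 -m pendant '[-0.08,0.09,0.4,0,0,0,0,0,0.8,0,0,0,0,0,1,0,0,0,0,0,1,0,0,0,0,0,1,0,0,0,0,0,1,0,0,0,0,0,1,0,0,0,0,0,0.4,0,0,0,0,0,0.1,0,0,0,0,0,0,0,0,0]' 0.4; python3 -m pendant '[0,0,0,0,0,0,0,0,0,0,0,0,0,0,0,0,0,0,0,0,0,0,0,0,0,0,0,0,0,0]' -0.4 20;
```

```text
time: 31.2
tcp_pos: [0.6905, 0.0687, -0.0048]
tcp_rot: [3.142, 0.0, 2.852]
force: [-0.4, -0.0, 0.0]
gripper_width: 0.0617
gripper_force: 0.0
time: 31.7
tcp_pos: [0.6913, 0.0682, -0.0039]
tcp_rot: [3.141, 0.001, 2.852]
force: [-1.2, -0.2, 3.5]
gripper_width: 0.0343
gripper_force: 20.0
```

```bash
python3 -m pendant '[0,0,-0.2,0,0,0,0,0,-0.4,0,0,0,0,0,-1,0,0,0,0,0,-1,0,0,0,0,0,-1,0,0,0,0,0,-1,0,0,0,0,0,-1,0,0,0,0,0,-0.8,0,0,0,0,0,0,0,0,0,0,0,0,0,0,0]';python3 - <<'E'
from h import *
s=state();im=cams.grab_frame('wrist');cv2.imwrite('pics/w16.png',im)
np.save('s16.npy',s,allow_pickle=True);m=im.max(2)
print(s['tcp_pos'],proj('wrist',(pose(s)@[0,0,-.044,1])[:3],s),proj('wrist',(pose(s)@[0,0,-.004,1])[:3],s))
for r in range(225,318,3):print(r,' '.join('%3d'%x for x in m[r,240:326:3]))
E
```

```text
time: 32.7
tcp_pos: [0.6906, 0.0683, 0.1554]
tcp_rot: [3.141, 0.001, 2.852]
force: [-0.3, -0.1, -1.7]
gripper_width: 0.0344
gripper_force: 20.0
[0.69061897 0.06828269 0.15536195] [280.49672587 294.51343479] [280.81533041 256.55404529]
225 107 103 101  98 100  97 104 103 105 177 176 177 178 177 177 177 178 177 178 176 177 177 175 176 176 175 175 175 175
228  98  97  98 101 104 103 103 105 106 145 164  77  79  81  81  86  91  93 167 176 176 176 175 176 175 175 175 175 174
231  92  95 104 103 106 104 105 105  97  66  70  74  78  80  86  86  88  91  92  93 157 176 176 175 175 175 176 175 174
234 102 104 105 106 104 105 105  84  65  67  69  78  81  81  85  84  89  92  94  85  97 130 176 176 176 176 176 175 174
237 104 104 103 105 104 104  84  64  68  72  75  76  79  65  64  89  91  66  92  66  81  64 131 174 175 175 175 174 174
240 105 104 105 106 105 101  61  63  67  71  87  84  55  45  52  50  54  79  72  67  62  66  81 157 175 175 174 175 174
243 105 104 105 104 106  63  64  67  73  65  64  63  63  65  64  67  66  63  63  59  73  65  62  98 176 177 175 175 174
246 103 105 104 104 100  
[... 2154 characters left out ...]
  86  85  84  81  82  77  96  62  61  64  63  62  64  64  64  60  86  86  86  87  86  85  68  16  13
303  11   8 135  88  86  87  81  84 126  82  94  64  66  65  64  64  65  67  65  84  87  88  85  82  83  87 153   8   7
306  11  14 167 114  83  86  83 147 147 114 149 120  66  64  64  66  68  74  87  87  85  86  86  85  85 122 175   9  10
309  15 123 166 168  86  84  83 118 146 145 147  87  84  86  91  87  87  84  86  86  84  85  86  86  86 173 174 153   1
312  36  38  37  28  35  35  38  37  39  37  37  27  28  41  34  36  37  35  36  36  34  35  36  38  35  39  38  29  29
315  57  48  34  55  59  52  58  58  57  51  35  47  58  61  59  59  56  58  59  58  60  59  58  58  57  57  33  61  59
```

```bash
python3 - <<'E'
from h import *
s=np.load('s16.npy',allow_pickle=True).item()
b=intool((282.3,291.7),-.044,s);print('coup',b.round(4))
s=state();b[1]=0;b[2]=0;RR=pose(s)[:3,:3]
t=np.array([.4815,.2357,0])-RR@b;t[2]=.1436;print(t,s['tcp_pos'],totool(t-s['tcp_pos'],s).round(2))
E
```

```text
coup [ 0.0014  0.0008 -0.044 ]
[0.48282144 0.23530596 0.1436    ] [0.68979487 0.06823722 0.15401696] [9.84 4.04 0.43]
```

```bash
python3 -m pendant '[0.98,0.4,0,0,0,0,0.98,0.4,0,0,0,0,0.98,0.4,0,0,0,0,0.98,0.4,0,0,0,0,0.98,0.4,0,0,0,0,0.98,0.4,0,0,0,0,0.98,0.4,0,0,0,0,0.98,0.4,0,0,0,0,0.98,0.4,0,0,0,0,0.98,0.4,0,0,0,0]'; python3 -m pendant '[0,0,0.4,0,0,0,0,0,0,0,0,0,0,0,0,0,0,0]'
python3 - <<'E'
from h import *
s=state();im=cams.grab_frame('wrist');np.save('s17.npy',s,allow_pickle=True);cv2.imwrite('pics/w17.png',im)
c=cv2.resize(im[170:320,190:370],None,fx=4,fy=4,interpolation=2);cv2.imwrite('pics/w17c.png',c)
b=[-.0]; t=np.array([.4815,.2357,0])-pose(s)[:3,:3]@[.0014,0,0]
t[2]=s['tcp_pos'][2];print(s['tcp_pos'],s['tcp_rot'],totool(t-s['tcp_pos'],s).round(3),proj('wrist',[.4815,.2357,.104],s))
m=im.max(2)
E
```

```text
time: 33.75
tcp_pos: [0.482, 0.2341, 0.1528]
tcp_rot: [-3.139, -0.003, 2.852]
force: [0.3, -0.0, -1.4]
gripper_width: 0.0337
gripper_force: 20.0
time: 34.05
tcp_pos: [0.4841, 0.2333, 0.1436]
tcp_rot: [-3.14, -0.002, 2.852]
force: [0.6, -0.2, -1.1]
gripper_width: 0.0341
gripper_force: 20.0
[0.48405282 0.233265   0.14357029] [-3.13970433e+00 -1.53964434e-03  2.85158879e+00] [ 0.07   0.064 -0.   ] [283.47137618 226.18308725]
```

```bash
python3 -m pendant '[0.07,0.06,0.5,0,0,0,0,0,0.5,0,0,0,0,0,0.3,0,0,0,0,0,0.1,0,0,0,0,0,0,0,0,0,0,0,0,0,0,0,0,0,0,0,0,0]'
python3 - <<'E'
from h import *
s=state();t=np.array([.4815,.2357,0])-pose(s)[:3,:3]@[.0014,0,0]
t[2]=s['tcp_pos'][2];print(totool(t-s['tcp_pos'],s).round(3))
E
```

```text
time: 34.8
tcp_pos: [0.4836, 0.2363, 0.1106]
tcp_rot: [3.141, 0.001, 2.852]
force: [-0.2, 0.2, -1.4]
gripper_width: 0.034
gripper_force: 20.0
[ 0.017 -0.045 -0.   ]
```

```bash
python3 -m pendant '[0.02,-0.04,0.2,0,0,0,0,0,0.2,0,0,0,0,0,0.1,0,0,0,0,0,0,0,0,0,0,0,0,0,0,0]'
python3 - <<'E'
from h import *
s=state();t=np.array([.4815,.2357,0])-pose(s)[:3,:3]@[.0014,0,0]
t[2]=s['tcp_pos'][2];print(totool(t-s['tcp_pos'],s).round(3))
E
python3 -m pendant '[0,0,0.06,0,0,0,0,0,0.06,0,0,0,0,0,0,0,0,0]'; python3 -m pendant '[0,0,0.06,0,0,0,0,0,0,0,0,0]'
```

```text
time: 35.3
tcp_pos: [0.4822, 0.2352, 0.0973]
tcp_rot: [-3.141, -0.0, 2.852]
force: [-0.6, 0.9, -1.3]
gripper_width: 0.0338
gripper_force: 20.0
[-0.023  0.012 -0.   ]
time: 35.6
tcp_pos: [0.4822, 0.2352, 0.0943]
tcp_rot: [-3.141, -0.0, 2.852]
force: [0.2, -1.0, -1.7]
gripper_width: 0.0338
gripper_force: 20.0
time: 35.8
tcp_pos: [0.4822, 0.2352, 0.0928]
tcp_rot: [-3.141, -0.0, 2.852]
force: [-0.5, -0.3, -0.5]
gripper_width: 0.0337
gripper_force: 20.0
```

Bottom is now at .097, inside the taper, with no side force. Expected seat is TCP about .0865.

```bash
python3 -m pendant '[0,0,0.05,0,0,0,0,0,0.05,0,0,0,0,0,0,0,0,0]'; python3 -m pendant '[0,0,0.05,0,0,0,0,0,0.04,0,0,0,0,0,0,0,0,0]'; python3 -m pendant '[0,0,0.03,0,0,0,0,0,0,0,0,0]'; python3 -m pendant '[0,0,0.03,0,0,0,0,0,0,0,0,0]'
```

```text
time: 36.1
tcp_pos: [0.4822, 0.2352, 0.0903]
tcp_rot: [-3.141, -0.0, 2.852]
force: [-0.5, -0.0, -0.2]
gripper_width: 0.0339
gripper_force: 20.0
time: 36.4
tcp_pos: [0.4822, 0.2352, 0.088]
tcp_rot: [-3.141, -0.0, 2.852]
force: [0.0, -0.6, -1.2]
gripper_width: 0.0339
gripper_force: 20.0
time: 36.6
tcp_pos: [0.4823, 0.2352, 0.0874]
tcp_rot: [-3.141, -0.0, 2.852]
force: [-0.5, 0.7, -0.5]
gripper_width: 0.034
gripper_force: 20.0
time: 36.8
tcp_pos: [0.4825, 0.2353, 0.087]
tcp_rot: [3.141, 0.0, 2.852]
force: [-0.8, -0.6, 0.9]
gripper_width: 0.0339
gripper_force: 20.0
```

```bash
python3 -m pendant '[0,0,0.03,0,0,0,0,0,0,0,0,0]'; python3 -m pendant '[0,0,0.03,0,0,0,0,0,0,0,0,0]'
```

```text
time: 37.0
tcp_pos: [0.4827, 0.2353, 0.0869]
tcp_rot: [3.141, 0.001, 2.852]
force: [-1.8, -0.8, 4.5]
gripper_width: 0.0337
gripper_force: 20.0
time: 37.2
tcp_pos: [0.483, 0.2354, 0.0869]
tcp_rot: [3.141, 0.001, 2.852]
force: [-2.4, -1.9, 8.6]
gripper_width: 0.0341
gripper_force: 20.0
```

Contact at .0869, which puts the underside at about .091. It's seated, so I'll release, rise clear and check.

```bash
python3 -m pendant '[0,0,-0.02,0,0,0,0,0,0,0,0,0,0,0,0,0,0,0,0,0,0,0,0,0]' 0.4; python3 -m pendant '[0,0,-0.4,0,0,0,0,0,-1,0,0,0,0,0,-1,0,0,0,0,0,-1,0,0,0,0,0,-1,0,0,0,0.5,-0.8,-0.5,0,0,0,0,-1,0,0,0,0,0,-1,0,0,0,0,0,-1,0,0,0,0,0,-1,0,0,0,0]'; python3 -m pendant '[0,-1,0,0,0,0,0,-1,0,0,0,0,0,0,0,0,0,0]'
python3 - <<'E'
from h import *
a=cams.grab_frame('scene');t=cams.grab_frame('top');cv2.imwrite('pics/end_scene.png',a)
A=cv2.resize(a[165:265,330:450],None,fx=4,fy=4,interpolation=2)
B=cv2.resize(t[110:310,90:290],(400,400),interpolation=2)
cv2.imwrite('pics/end.png',np.hstack([A[:, :],cv2.resize(t[90:290,100:260],(320,400))]))
for n,b in(('top',t),('scene',a)):
    d=cv2.absdiff(b,cv2.imread(f'pics/{n}0.png')).max(2)
    for k,(p,q) in {'nut':((248,197),(286,255)),'cap':((303,250),(247,190)),'blue':((344,149),(162,279)),'pliers':((400,270),(165,158)),'box':((404,221),(140,188))}.items():
        u,v=p if n=='top' else q;print(n,k,d[v-10:v+11,u-10:u+11].max(),d[v-10:v+11,u-10:u+11].mean().round(1))
E
```

```text
time: 37.6
tcp_pos: [0.4821, 0.2352, 0.0854]
tcp_rot: [-3.141, -0.0, 2.852]
force: [-0.2, 0.5, -0.0]
gripper_width: 0.0615
gripper_force: 0.0
time: 38.6
tcp_pos: [0.4358, 0.123, 0.209]
tcp_rot: [3.141, 0.001, 2.852]
force: [0.1, -0.4, -0.0]
gripper_width: 0.0616
gripper_force: 0.0
time: 38.9
tcp_pos: [0.4211, 0.0741, 0.2088]
tcp_rot: [-3.141, 0.001, 2.849]
force: [-1.0, -0.2, -0.2]
gripper_width: 0.0616
gripper_force: 0.0
top nut 155 87.8
top cap 54 20.7
top blue 29 23.1
top pliers 60 28.0
top box 24 15.9
scene nut 10 3.7
scene cap 72 20.5
scene blue 15 4.3
scene pliers 74 16.6
scene box 37 11.4
```

View pics/end.png

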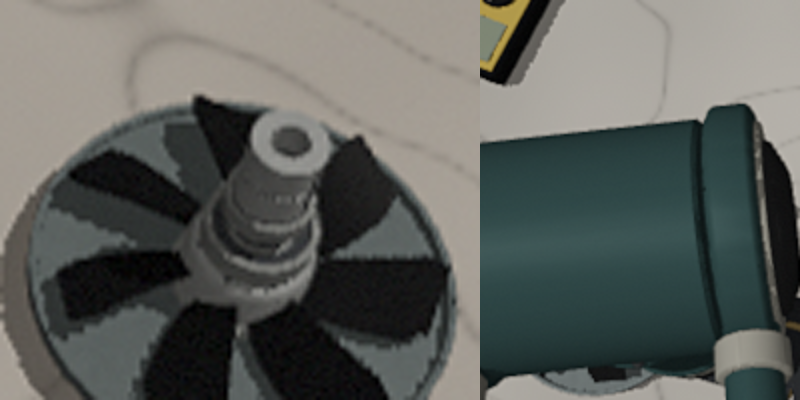

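The end picture shows the four parts stacked upright on the hub, with the coupling at crop (290,142). Image differences at the bystanders come from arm shadow and occlusion. The robot touches nothing, so I'm handing in.

```bash
python3 -c "
from plant import ctrl
print(ctrl.close_job())"
```

```text
the job is handed in; nothing more can be done
None
```

The stack is built and handed in at about 39 s: large bearing, spacer ring, small bearing, then coupling, each lowered to a contact force of about 9–11 N at its seat height; the end picture shows all four upright, but arm shadow kept the final image check from fully confirming the bystanders had not moved.

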